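# Set the duty desk's alert wheel to the current case colour

## Task

Set the alert wheel to the colour of the clipboard lying on the black desk mat: swing the folded crank handle fully upright, turn the wheel with it until that colour fills the window with no white showing, then fold the handle flat again between its posts and let go. Leave everything else on the desk where it is.

Things in the scene. Friction and masses are not known exactly. Their poses are not given: they have to be found in the camera images.
- unit: Alert-colour unit: grey square box, 250 x 250 mm, 45 mm high, fixed to the desk. Origin: centre of its underside; z up; its own +x points from the wheel's axis to the window. The wheel, hidden in the box, turns on the upright axis through the origin; its hub and crank stand above the box.
- post (a point): Top of the steel post between axis and window, 62 mm from the axis, 79 mm above the desk. Six such posts, 12 mm thick, rise 34 mm above the box's top, every 60 degrees on a circle of radius 62 mm about the axis. The folded handle lies between two of them, which leave the wheel about 0.3 rad of play either way.
- window (a point): Centre of the black-rimmed window in the box's top, 93 mm from the axis along the unit's +x, 45 mm above the desk; opening 26 mm (x) by 40 mm (y). It shows one of the white wheel's six coloured panels (36 x 80 mm, every 60 degrees): a panel fills the window, no white showing, while the wheel is within 0.18 rad of that panel's value.
- wheel (a joint): Turn of the wheel, rad, counter-clockwise from above, stops at -2.9 and 2.9. Panel in the window: grey at 0 (start, within 0.25), green 1.047, red 2.094, yellow -1.047, blue -2.094. From the axis, the crank lies in the direction of unit +x turned by 90 degrees + this value. Friction 0.15 N m (3 to 4 N at the upright handle); stays where left.
- crank (a joint): Fold of the crank handle, rad: 0 = flat, pointing outward from the axis between two posts; 1.571 = upright (end stop), clear of the posts, so the wheel can turn. Friction hinge (0.06 N m): stays where left; pinched by pads that do not tilt with it, it lags about a fifth behind. It folds flat only between posts (wheel within about 0.3 rad of a multiple of 1.047).
- crank_hinge (a point): Point on the crank's hinge: 45 mm from the wheel's axis, 75 mm above the desk, at the end of the aluminium arm on the hub. The hinge line is level and tangent to the circle.
- crank_grip (a point): Grip point on the handle's centre line, 42 mm from the hinge: orange sleeve 16 mm thick (24 to 58 mm from the hinge) that spins freely on a 12 mm steel shank, so a gripper holding the upright handle need not turn with it. Folded: 87 mm from the axis, 75 mm above the desk, 30 mm above the box. Upright: 45 mm from the axis, 117 mm above the desk.
- mat: Black desk mat, 280 (x) x 300 (y) x 2 mm, fixed on the right of the desk; origin at the centre of its underside. The clipboard lying on it tells the colour to show.
- board_red: Red clipboard with a steel clip, 150 x 108 x 13 mm, lying flat, fixed; origin at the centre of its underside. One of the three clipboards lies on the black mat, the other two on white paper at the left.
- board_yellow: Yellow clipboard with a steel clip, 150 x 108 x 13 mm, lying flat, fixed; origin at the centre of its underside. One of the three clipboards lies on the black mat, the other two on white paper at the left.
- board_blue: Blue clipboard with a steel clip, 150 x 108 x 13 mm, lying flat, fixed; origin at the centre of its underside. One of the three clipboards lies on the black mat, the other two on white paper at the left.
- mug: Blue mug, 80 mm across, 90 mm high; loose bystander, origin at the centre of its underside.
- sanitiser: Clear hand-sanitiser bottle with a blue cap, 60 mm across, 160 mm high; loose bystander, origin at the centre of its underside.
- stapler: Black and blue stapler, 135 x 34 mm, 55 mm high; loose bystander, origin at the centre of its underside.
- notes: Yellow block of note paper, 76 x 76 x 30 mm; loose bystander, origin at the centre of its underside.
- tape: Roll of clear tape lying flat, 80 mm across, 24 mm high; loose bystander, origin at the centre of its underside.

How it is judged:
By the outcome, as a careful person would: the job done as asked, in the order asked, and still so for the second after the job is handed in, with the robot touching nothing.
It also fails if it takes over 69 s, if anything falls off the work surface, if the arm or the gripper's body presses on something with over 40 N, if the wrist force passes 120 N, or if a joint passes its speed limit or range.

## Robot

A 7-joint arm with a two-finger parallel gripper is mounted at the origin on the work surface. World frame = base frame: x ahead of the robot, y to its left, z up, the work surface at z = 0. Lengths are in m, angles in degrees, forces in N, time in s.
With the tool pointing down it reaches from about 0.35 to 0.9 m from the base axis. Payload 7.2 kg.
Tool frame: the origin (TCP) lies on the mounting face of the last link; the fingertips stand 173 mm ahead of it and the grasp point (between the pads) lies 155 mm ahead of it (bot.grip_depth is the distance from the TCP to the grasp point, in m); z points along the fingers, y is the line along which they close (so a half turn about z gives the same grasp; the last joint's range is limited). The gripper opens to 85 mm and grips with 20 to 120 N. Pads are 22 mm wide; open, the fingers measure 114 mm over their backs; the gripper's body (76 mm by 85 mm) begins 54 mm behind the grasp point. The pads swing forward as they close: fully open they stand 13 mm farther back than shut.
Start: joints at [60.436, 23.554, -0.728, 91.456, 0.321, 64.991, -4.71], TCP at [0.271, -0.563, 0.405] pointing down, gripper open.
Joint ranges: [-169.25, 169.25], [-16.82, 113.86], [-84.01, 82.57], [7.8, 145.47], [-59.2, 239.2], [7.22, 106.19], [-163.78, 163.78]. Speed limits (degrees/s): [136.94, 136.94, 172.46, 172.46, 180, 180, 180].

## Interface

Orientations are given as [roll, pitch, yaw] about the fixed x, y, z axes, in that order (R = Rz(yaw) Ry(pitch) Rx(roll)).
In Python, from rig import bot, get_image, job_done gives the robot as it stands (bot), with the cameras as plain functions and the job as plain functions.
- The arm moves only by the shell command python3 drive.py [FORCE], which reads ROWS from standard input. ROWS is one flat JSON list of numbers that holds 1 to 8 rows one after another, with no inner brackets; each row has 7 numbers: dx, dy, dz in fractions of the full range, 1 being 0.6 m, then a rotation vector rx, ry, rz in shares of 60 degrees (1.0 is 60 degrees), then the finger opening in m; each row shifts and turns the commanded pose from where the row before left it, along the tool's axes as they then stand; what a row does not reach is not made up. A row lasts 1/10 s, in which the tool goes at most 0.05 m and 8.59 degrees, less where a joint would pass 70% of its speed; a pose out of reach is approached as far as the arm can. The fingers move at their own pace and stop on an object; FORCE is the grip in N (left out, the last holds). Time passes only in rows, so rows that do not move let the fingers close. It prints the time, the measured TCP pose, the force, the opening and the grip force at its end. A shift or turn number past 1, either way, is cut back to 1. Input that does not fit is refused with a message, and nothing moves.
- bot.get_obs(): the state, without advancing time (a new reading comes with each control period).
- get_image(name): name is "scene" or "top"; returns a dict with "pixels" (480x640x3 uint8, blue, green, red), "fx", "fy", "cx", "cy" (pixels), "R" (3x3) and "t" (3): a world point X has camera coordinates R X + t. Camera axes: x right, y down, z forward; pixel columns grow to the right and rows downward; lengths in m; the calibration is good to about 2 mm. A picture is of the moment at which its call begins. There is no depth.
- job_done(): hands the job in; it is judged then, once.
The state is a dict: "clock": time; "joints": joint angles; "qvel": joint speeds; "joint_efforts": joint torques, N m; "position": TCP position; "tool_rot": TCP orientation; "wrist_force": force on the tool from outside, world axes, zero at the start; "ft_torque": the same for the moment, N m; "grip_width": finger opening in m; "grasp_force": force on a finger pad.
Only numpy, scipy, OpenCV 4.12 (cv2) and the standard library are available. Lean on these libraries where they do the work, as an engineer would, in place of code of your own. Each camera call takes 0.05 s, during which the arm holds its last target. There are 200 camera calls.

## Working session

There is one attempt and no reset: what is moved stays moved. The work goes in short steps, Python scripts to look and compute and a shell command to move; the robot and the scene stay as the last step left them, time stands still between calls to the robot, and variables do not carry over. Pictures are saved under pics/ and viewed, at most 10 in all, crops included, and the job is handed in when it is done.

```bash
ls; mkdir -p pics; python3 - <<'E'
from rig import bot, get_image, job_done
import cv2,numpy as np
for n in("scene","top"):
    d=get_image(n); cv2.imwrite(f"pics/{n}0.png",d["pixels"])
    print(n,d["fx"],d["cx"],d["cy"],np.round(d["R"],3).tolist(),np.round(d["t"],3).tolist())
o=bot.get_obs(); print({k:np.round(v,3).tolist() for k,v in o.items()})
E
```

```text
drive.py
pics
rig.py
scene 493.9565580106287 323.4281242970526 236.8731192834052 [[-0.288, 0.957, -0.011], [0.82, 0.241, -0.519], [-0.495, -0.159, -0.855]] [0.15, -0.38, 1.515]
top 540.8901376871183 325.5341160399136 238.2656415816201 [[-0.016, -1.0, -0.015], [-0.998, 0.017, -0.06], [0.061, 0.014, -0.998]] [0.014, 0.51, 1.622]
{'clock': 0.1, 'joints': [60.436, 23.597, -0.728, 91.5, 0.321, 64.991, -4.712], 'qvel': [-0.031, -0.08, 0.096, -0.155, 0.061, 0.091, 0.011], 'joint_efforts': [0.004, -60.183, 0.685, -30.009, 0.014, 0.006, 0.0], 'position': [0.27, -0.563, 0.404], 'tool_rot': [-179.914, 0.006, 25.655], 'wrist_force': [-0.409, 0.64, -0.562], 'ft_torque': [-0.011, -0.014, -0.035], 'grasp_force': 0.0, 'grip_width': 0.086}
```

View pics/top0.png

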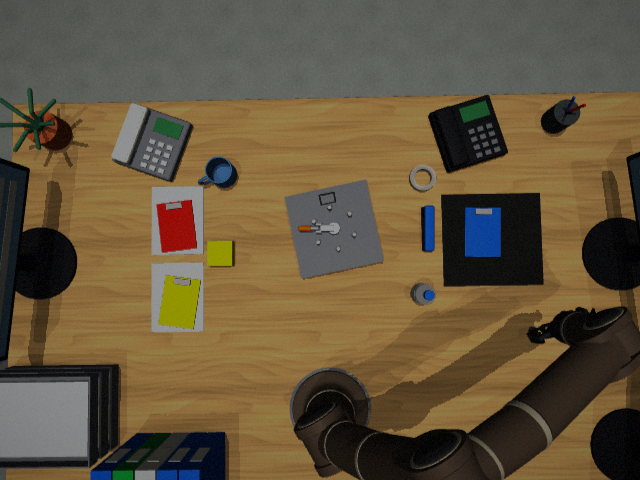

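View pics/scene0.png

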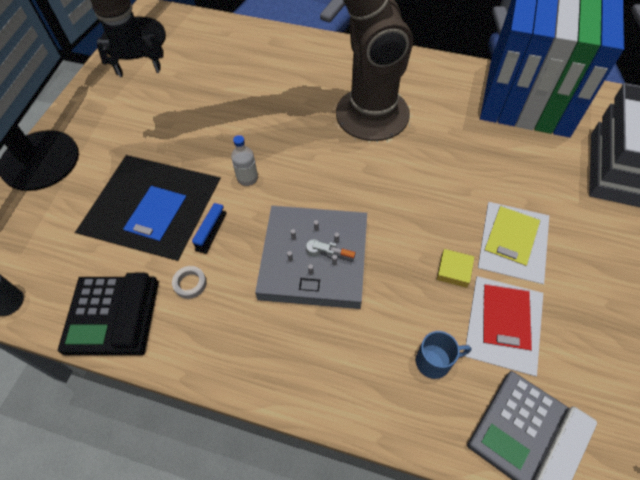

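The board on the black mat (485,232 in the top view) is blue, so the wheel goes to -2.094. The window is near (327,198), the hub near (334,229) and the orange sleeve near (304,229). Next I measure these.

```bash
cat > h.py <<'E'
import cv2,numpy as np
from rig import bot, get_image, job_done
def ray(d,uv):
    K=np.array([[d["fx"],0,d["cx"]],[0,d["fy"],d["cy"]],[0,0,1]]);R=np.array(d["R"]);t=np.array(d["t"])
    return -R.T@t, R.T@np.linalg.inv(K)@np.array([*uv,1.])
def plane(d,uv,z):
    c,r=ray(d,uv); return c+r*(z-c[2])/r[2]
def tri(d1,u1,d2,u2):
    c1,r1=ray(d1,u1);c2,r2=ray(d2,u2)
    s=np.linalg.lstsq(np.c_[r1,-r2],c2-c1,rcond=None)[0]
    a=c1+s[0]*r1;b=c2+s[1]*r2; return (a+b)/2,np.linalg.norm(a-b)
def blobs(m,a=8):
    n,l,s,c=cv2.connectedComponentsWithStats(m.astype(np.uint8)); return [(int(s[i,4]),*c[i].round(1)) for i in range(1,n) if s[i,4]>=a]
def orange(d,box):
    x0,y0,x1,y1=box; h=cv2.cvtColor(d["pixels"],cv2.COLOR_BGR2HSV)[y0:y1,x0:x1]
    m=(h[...,0]>3)&(h[...,0]<16)&(h[...,1]>170)&(h[...,2]>90)
    b=max(blobs(m,3)); return b[0],np.array(b[1:])+[x0,y0]
E
python3 - <<'E'
from h import *
T=get_image("top");S=get_image("scene")
ot=orange(T,(285,180,385,280));os_=orange(S,(255,200,370,310));print(ot,os_,tri(T,ot[1],S,os_[1]),plane(T,ot[1],.075))
# box top outline
for d,(x0,y0,x1,y1) in((T,(270,165,400,295)),):
    p=d["pixels"][y0:y1,x0:x1].astype(int); hsv=cv2.cvtColor(d["pixels"],cv2.COLOR_BGR2HSV)[y0:y1,x0:x1]
    m=(hsv[...,1]<60).astype(np.uint8)*255
    m=cv2.morphologyEx(m,cv2.MORPH_OPEN,np.ones((5,5)))
    c=max(cv2.findContours(m,0,2)[0],key=cv2.contourArea)
    P=np.array([plane(d,q[0]+[x0,y0],.045)[:2] for q in c],np.float32)
    print("box",cv2.minAreaRect(P))
    b=(p.max(2)<45); print("dark",[(a,x+x0,y+y0) for a,x,y in blobs(b,5)])
    w=(p.min(2)>150); print("bright",[(a,x+x0,y+y0) for a,x,y in blobs(w,2)])
for n,d,(x,y) in(("t",T,(270,160)),("s",S,(250,195))):
    cv2.imwrite(f"pics/c{n}.png",cv2.resize(d["pixels"][y:y+120,x:x+130],None,fx=5,fy=5,interpolation=cv2.INTER_CUBIC)[:600])
a=cv2.imread("pics/ct.png");b=cv2.imread("pics/cs.png");cv2.imwrite("pics/c1.png",cv2.resize(np.hstack([a,b]),(800,370)))
E
```

```text
(22, array([304. , 229.5])) (57, array([347.5, 253.3])) (array([0.53443538, 0.06679231, 0.06737391]), np.float64(0.0022909540565665123)) [0.53354217 0.06748961 0.075     ]
box ((0.5372989773750305, -0.01862800121307373), (0.24901367723941803, 0.2487909197807312), 11.12922477722168)
dark [(15, np.float64(333.8), np.float64(195.9)), (5, np.float64(323.0), np.float64(194.0)), (15, np.float64(319.9), np.float64(199.7))]
bright [(3, np.float64(335.3), np.float64(223.7)), (2, np.float64(330.0), np.float64(227.5))]
```

View pics/c1.png

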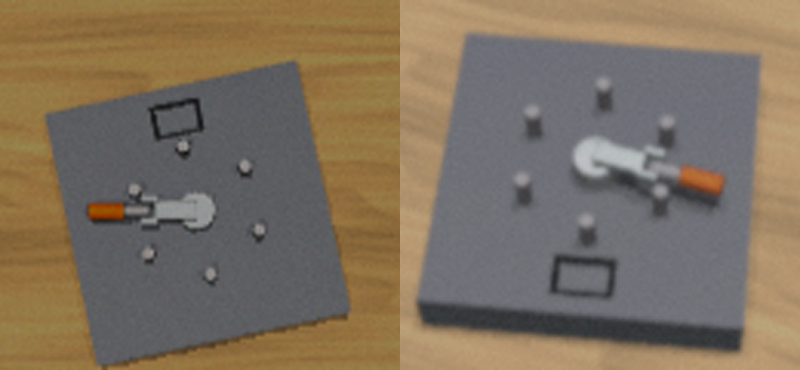

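The manual's scale: shifts go in shares of 0.6 m and turns go in shares of 60 degrees. Converting my numbers, -8.36 degrees is -0.1393.

```bash
cat >> h.py <<'E'
AX=np.array([.5373,-.0186]);YAW=11.1
from scipy.spatial.transform import Rotation as Ro
def go(p,yaw=None):
    "print tool-frame shift to TCP target p from measured pose, and yaw error"
    o=bot.get_obs();R=Ro.from_euler('xyz',o["tool_rot"],degrees=True)
    print("d_tool mm",(R.inv().apply(np.array(p)-o["position"])*1000).round(1),"pose",np.round(o["position"],4),np.round(o["tool_rot"],2),"yawerr",None if yaw is None else round(yaw-o["tool_rot"][2],2),"j",np.round(o["joints"],0),"F",np.round(o["wrist_force"],1),o["clock"])
def cyl(r,ang,z): a=np.radians(ang);return [*(AX+r*np.array([np.cos(a),np.sin(a)])),z]
E
echo '[0, 0, 0, 0, 0, -0.1393, 0.085, 0, 0, 0, 0, 0, -0.1393, 0.085, 0, 0, 0, 0, 0, -0.1393, 0.085, 0, 0, 0, 0, 0, -0.1393, 0.085, 0, 0, 0, 0, 0, -0.1393, 0.085, 0, 0, 0, 0, 0, -0.1393, 0.085, 0, 0, 0, 0, 0, -0.1393, 0.085, 0, 0, 0, 0, 0, -0.1393, 0.085]' | python3 drive.py 40
python3 - <<'E'
from h import *
go(cyl(.091,92.5,.330),92.5)
T=get_image("top");S=get_image("scene")
for d,u in((T,(327.5,198.5)),(S,(310,284.5))): print(plane(d,u,.045),cyl(.093,11.1,.045))
E
```

```text
clock: 1.0
position: [0.2705, -0.5633, 0.4045]
tool_rot: [-180.0, -0.0, 92.9]
wrist_force: [-0.5, 0.2, 0.0]
grip_width: 0.0851
grasp_force: 0.0
d_tool mm [621.6 294.4  74.7] pose [ 0.2705 -0.5633  0.4045] [-1.7999e+02 -2.0000e-02  9.2880e+01] yawerr -0.38 j [ 70.  24. -14.  91.   6.  66.  57.] F [-0.5  0.2  0. ] 1.0
[ 0.62748329 -0.00236383  0.045     ] [np.float64(0.6285602177512788), np.float64(-0.0006954571130906098), 0.045]
[6.28882959e-01 4.77724004e-04 4.50000000e-02] [np.float64(0.6285602177512788), np.float64(-0.0006954571130906098), 0.045]
```

Converted, 0.0389 m is 0.0648, 0.0184 m is 0.0307.

```bash
echo '[0.0648, 0.0307, 0, 0, 0, 0, 0.085, 0.0648, 0.0307, 0, 0, 0, 0, 0.085, 0.0648, 0.0307, 0, 0, 0, 0, 0.085, 0.0648, 0.0307, 0, 0, 0, 0, 0.085, 0.0648, 0.0307, 0, 0, 0, 0, 0.085, 0.0648, 0.0307, 0, 0, 0, 0, 0.085, 0.0648, 0.0307, 0, 0, 0, 0, 0.085, 0.0648, 0.0307, 0, 0, 0, 0, 0.085]' | python3 drive.py
echo '[0.0648, 0.0307, 0, 0, 0, 0, 0.085, 0.0648, 0.0307, 0, 0, 0, 0, 0.085, 0.0648, 0.0307, 0, 0, 0, 0, 0.085, 0.0648, 0.0307, 0, 0, 0, 0, 0.085, 0.0648, 0.0307, 0, 0, 0, 0, 0.085, 0.0648, 0.0307, 0, 0, 0, 0, 0.085, 0.0648, 0.0307, 0, 0, 0, 0, 0.05, 0, 0, 0, 0, 0, 0, 0.05]' | python3 drive.py | head -3
python3 -c "
from h import *
go(cyl(.091,92.5,.230),92.5)"
```

```text
clock: 1.9
position: [0.4042, -0.2443, 0.4049]
tool_rot: [180.0, 0.0, 92.2]
wrist_force: [1.0, -1.0, -0.2]
grip_width: 0.0852
grasp_force: 0.0
clock: 2.7
position: [0.5214, 0.0379, 0.405]
tool_rot: [179.9, -0.2, 92.7]
d_tool mm [ 33.1  13.3 175.2] pose [0.5214 0.0379 0.405 ] [179.91  -0.22  92.74] yawerr -0.24 j [ 20.  17. -36. 104.  11.  62. -17.] F [-0.5  0.3  0.2] 2.7
```

Converted, 0.03 m is 0.05, 0.0166 m is 0.0277.

```bash
echo '[0.0277, 0.0112, 0.05, 0, 0, 0, 0.05, 0.0277, 0.0112, 0.05, 0, 0, 0, 0.05, 0, 0, 0.05, 0, 0, 0, 0.05, 0, 0, 0.05, 0, 0, 0, 0.05, 0, 0, 0, 0, 0, 0, 0.05]' | python3 drive.py|tail -2
python3 -c "
from h import *
go(cyl(.091,92.5,.230),92.5)
T=get_image('top');S=get_image('scene')
for n,d,(x,y) in(('t',T,(250,150)),('s',S,(230,180))):
    cv2.imwrite(f'pics/c{n}.png',cv2.resize(d['pixels'][y:y+140,x:x+160],(400,350)))
cv2.imwrite('pics/c2.png',np.hstack([cv2.imread('pics/ct.png'),cv2.imread('pics/cs.png')]))"
```

```text
grip_width: 0.0497
grasp_force: 0.0
d_tool mm [ 7.8  3.1 51.1] pose [0.5309 0.0645 0.2812] [-1.796e+02  5.000e-02  9.234e+01] yawerr 0.16 j [ 13.  27. -33. 109.  19.  49. -27.] F [-0.6 -0.4 -0. ] 3.2
```

View pics/c2.png

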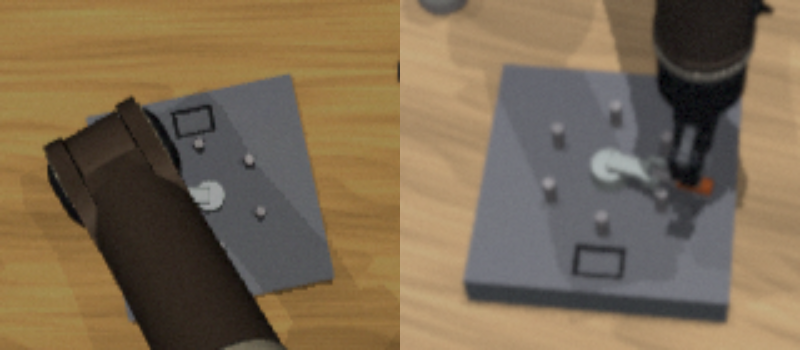

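The gripper hangs above the orange sleeve (scene crop 690,185), fingers on either side. I'll descend and pinch.

Converted, 0.02 m is 0.0333, 0.01 m is 0.0167.

```bash
echo '[0.013, 0.0052, 0.0167, 0, 0, 0, 0.05, 0, 0, 0.0333, 0, 0, 0, 0.05, 0, 0, 0.0333, 0, 0, 0, 0.05, 0, 0, 0, 0, 0, 0, 0.05, 0, 0, 0, 0, 0, 0, 0.05]' | python3 drive.py|tail -3
python3 -c "
from h import *
go(cyl(.091,92.5,.230),92.5)"
echo '[0, 0, 0, 0, 0, 0, 0, 0, 0, 0, 0, 0, 0, 0, 0, 0, 0, 0, 0, 0, 0, 0, 0, 0, 0, 0, 0, 0, 0, 0, 0, 0, 0, 0, 0]' | python3 drive.py 30
python3 -c "
from h import *
go(cyl(.091,92.5,.230),92.5)"
```

```text
wrist_force: [0.2, -0.2, 0.2]
grip_width: 0.0502
grasp_force: 0.0
d_tool mm [-1.5 -2.3  5.6] pose [0.5356 0.0739 0.2356] [ 1.7995e+02 -1.0000e-02  9.2520e+01] yawerr -0.02 j [ 11.  31. -31. 111.  22.  44. -30.] F [ 0.2 -0.2  0.2] 3.8
clock: 4.3
position: [0.5356, 0.0736, 0.2354]
tool_rot: [179.9, -0.0, 92.5]
wrist_force: [0.8, 0.9, 5.4]
grip_width: 0.0146
grasp_force: 29.4
d_tool mm [-1.2 -2.3  5.4] pose [0.5356 0.0736 0.2354] [ 1.799e+02 -1.000e-02  9.253e+01] yawerr -0.03 j [ 11.  31. -31. 111.  22.  44. -30.] F [0.8 0.9 5.4] 4.3
```

Converted, -0.0062 m is -0.0103, -0.006 m is -0.01.

```bash
echo '[-0.0007, 0, -0.01, 0, 0, 0, 0, -0.002, 0, -0.0103, 0, 0, 0, 0, -0.0037, 0, -0.0097, 0, 0, 0, 0, -0.0043, 0, -0.0092, 0, 0, 0, 0, -0.0057, 0, -0.0083, 0, 0, 0, 0, -0.0068, 0, -0.0078, 0, 0, 0, 0, 0, 0, 0, 0, 0, 0, 0, 0, 0, 0, 0, 0, 0, 0]' | python3 drive.py
python3 -c "
from h import *
go(cyl(.045,92.5,.282),92.5)
S=get_image('scene');y,x=180,230
cv2.imwrite('pics/c3.png',cv2.resize(S['pixels'][y:y+140,x:x+160],(640,560)))"
```

```text
clock: 5.1
position: [0.5356, 0.0592, 0.2681]
tool_rot: [-180.0, 0.0, 92.5]
wrist_force: [-4.6, 0.6, -0.1]
grip_width: 0.0147
grasp_force: 30.2
d_tool mm [-32.8  -1.7 -13.8] pose [0.5356 0.0592 0.2681] [-1.7998e+02  4.0000e-02  9.2510e+01] yawerr -0.01 j [ 13.  28. -32. 110.  20.  48. -27.] F [-4.6  0.6 -0.1] 5.1
```

View pics/c3.png

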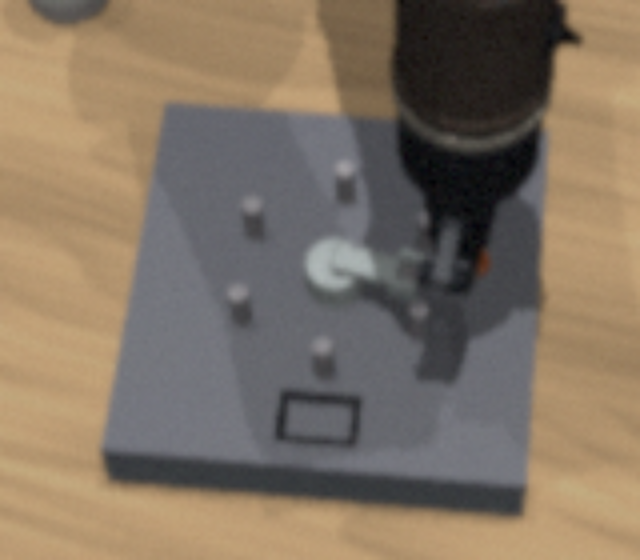

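The handle is rising in the pads (orange at 480,262 in the crop). Carrying on to upright, plus an inward overdrive.

Converted, -0.0062 m is -0.0103, -0.006 m is -0.01.

```bash
echo '[-0.0078, 0, -0.0068, 0, 0, 0, 0, -0.0083, 0, -0.0057, 0, 0, 0, 0, -0.0092, 0, -0.0043, 0, 0, 0, 0, -0.0097, 0, -0.0037, 0, 0, 0, 0, -0.0103, 0, -0.002, 0, 0, 0, 0, -0.01, 0, -0.0007, 0, 0, 0, 0, -0.005, 0, 0, 0, 0, 0, 0, 0, 0, 0, 0, 0, 0, 0]' | python3 drive.py
echo '[-0.0067, 0, 0, 0, 0, 0, 0, -0.0067, 0, 0.0017, 0, 0, 0, 0, -0.0067, 0, 0.0017, 0, 0, 0, 0, 0, 0, 0, 0, 0, 0, 0, 0, 0, 0, 0, 0, 0, 0]' | python3 drive.py
python3 -c "
from h import *
go(cyl(.045,92.5,.282),92.5)
S=get_image('scene');y,x=180,230
cv2.imwrite('pics/c4.png',cv2.resize(S['pixels'][y:y+140,x:x+160],(640,560)))"
```

```text
clock: 5.95
position: [0.538, 0.0235, 0.2829]
tool_rot: [179.9, -0.0, 92.5]
wrist_force: [-2.1, 2.3, 2.5]
grip_width: 0.0136
grasp_force: 29.7
clock: 6.45
position: [0.5381, 0.0109, 0.2799]
tool_rot: [180.0, 0.0, 92.5]
wrist_force: [-0.1, -0.2, 0.6]
grip_width: 0.0001
grasp_force: 0.0
d_tool mm [15.6 -2.1 -2.2] pose [0.5381 0.0109 0.2799] [1.7997e+02 2.0000e-02 9.2490e+01] yawerr 0.01 j [ 19.  27. -32. 109.  19.  49. -21.] F [-0.1 -0.2  0.6] 6.45
```

View pics/c4.png

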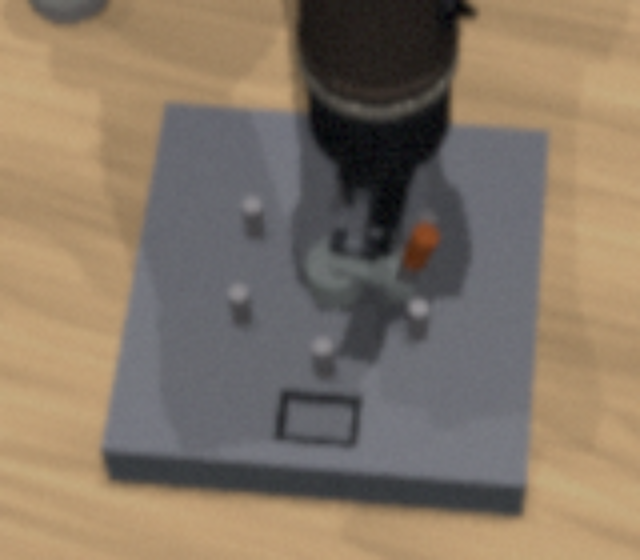

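The pads slipped off: the fingers are shut inside the handle, which stands nearly upright at (420,245). I'll go over it and push it to the stop from outside.

Converted, 0.04 m is 0.0667, -0.03 m is -0.05.

```bash
echo '[0, -0.0017, -0.05, 0, 0, 0, 0, 0, -0.0017, -0.05, 0, 0, 0, 0, 0.05, 0, 0, 0, 0, 0, 0, 0.0667, 0, 0, 0, 0, 0, 0, 0, 0, 0, 0, 0, 0, 0, 0, 0, 0.05, 0, 0, 0, 0, 0, 0, 0.05, 0, 0, 0, 0, 0, 0, 0, 0, 0, 0, 0]' | python3 drive.py
python3 - <<'E'
from h import *
go(cyl(.066,92.5,.273),92.5)
S=get_image('scene');T=get_image('top')
o=orange(S,(255,180,370,310));print(o)
try: 
  t=orange(T,(285,180,385,280));print(t,tri(T,t[1],S,o[1]))
except Exception as e: print(e)
def px(d,X):
    c=np.array(d["R"])@X+d["t"];return [d["fx"]*c[0]/c[2]+d["cx"],d["fy"]*c[1]/c[2]+d["cy"]]
for th in(60,70,80,90):
    a=np.radians(th);print(th,np.round(px(S,np.array(cyl(.045+.041*np.cos(a),92.5,.075+.041*np.sin(a)))),1))
E
```

```text
clock: 7.3
position: [0.5314, 0.0807, 0.2766]
tool_rot: [-179.6, 0.0, 92.6]
wrist_force: [-0.3, 0.0, -0.9]
grip_width: 0.0002
grasp_force: 0.0
d_tool mm [-33.4   1.5   3.6] pose [0.5314 0.0807 0.2766] [-1.7965e+02  4.0000e-02  9.2570e+01] yawerr -0.07 j [ 12.  28. -33. 109.  20.  49. -29.] F [-0.3  0.  -0.9] 7.3
(31, array([334.5, 240.5]))
max() iterable argument is empty
60 [340.3 242.1]
70 [337.6 240.9]
80 [334.7 239.8]
90 [331.7 239.1]
```

Converted, -0.01 m is -0.0167, -0.006 m is -0.01.

```bash
echo '[-0.0167, 0.0017, 0.0033, 0, 0, 0, 0, -0.01, 0, 0, 0, 0, 0, 0, -0.0083, 0, 0, 0, 0, 0, 0, -0.0067, 0, 0, 0, 0, 0, 0, -0.0067, 0, 0, 0, 0, 0, 0, -0.0033, 0, 0, 0, 0, 0, 0, 0, 0, 0, 0, 0, 0, 0, 0, 0, 0, 0, 0, 0, 0]' | python3 drive.py
python3 - <<'E'
from h import *
go(cyl(.066,92.5,.273),92.5)
o=orange(get_image('scene'),(255,180,370,310));print(o)
E
```

```text
clock: 8.2
position: [0.5351, 0.0503, 0.2777]
tool_rot: [-180.0, 0.0, 92.5]
wrist_force: [0.6, 0.5, -0.2]
grip_width: -0.0
grasp_force: 0.0
d_tool mm [-2.9 -0.8  4.7] pose [0.5351 0.0503 0.2777] [-1.7999e+02  1.0000e-02  9.2540e+01] yawerr -0.04 j [ 15.  27. -33. 109.  20.  49. -26.] F [ 0.6  0.5 -0.2] 8.2
(10, array([332.3, 237.1]))
```

Converted, -0.002 m is -0.0033, 0.001 m is 0.0017.

```bash
echo '[-0.0033, 0, 0.0017, 0, 0, 0, 0, -0.0033, 0, 0.0017, 0, 0, 0, 0, -0.0033, 0, 0.0017, 0, 0, 0, 0, -0.0033, 0, 0, 0, 0, 0, 0, 0, 0, 0, 0, 0, 0, 0]' | python3 drive.py
echo '[-0.0033, 0, 0, 0, 0, 0, 0, -0.0033, 0, 0, 0, 0, 0, 0, 0, 0, 0, 0, 0, 0, 0]' | python3 drive.py|sed -n '1,4p'
python3 - <<'E'
from h import *
go(cyl(.066,92.5,.273),92.5)
o=orange(get_image('scene'),(255,180,370,310));print(o)
E
```

```text
clock: 8.75
position: [0.5354, 0.0433, 0.2747]
tool_rot: [180.0, -0.1, 92.6]
wrist_force: [-0.3, 5.3, -0.5]
grip_width: 0.0001
grasp_force: 2.5
clock: 9.05
position: [0.5354, 0.042, 0.2749]
tool_rot: [180.0, -0.3, 92.7]
wrist_force: [-1.7, 13.6, -0.9]
d_tool mm [ 5.4 -0.7  1.9] pose [0.5354 0.042  0.2749] [179.95  -0.32  92.72] yawerr -0.22 j [ 16.  28. -33. 110.  19.  48. -24.] F [-1.7 13.6 -0.9] 9.05
(6, array([329.8, 236.2]))
```

Force rose to 13.6 N with no further motion, so the handle is at its upright stop. Next: over the top and pinch it.

Converted, -0.04 m is -0.0667, -0.03 m is -0.05.

```bash
echo '[0.0133, 0, 0, 0, 0, 0, 0, 0.0067, 0, -0.05, 0, 0, 0, 0.05, 0, 0, -0.0667, 0, 0, 0, 0.05, 0, 0, 0, 0, 0, 0, 0.05, -0.0233, 0, 0, 0, 0, 0, 0.05, -0.019, -0.0012, 0, 0, 0, 0, 0.05, 0, 0, 0, 0, 0, 0, 0.05, 0, 0, 0, 0, 0, 0, 0.05]' | python3 drive.py
python3 - <<'E'
from h import *
go(cyl(.045,92.5,.272),92.5)
S=get_image('scene');T=get_image('top')
o=orange(S,(255,180,370,310));print(o)
E
```

```text
clock: 9.9
position: [0.5354, 0.0239, 0.3438]
tool_rot: [-179.9, -0.0, 92.4]
wrist_force: [0.3, 0.1, -0.4]
grip_width: 0.0501
grasp_force: 0.0
d_tool mm [ 2.4  0.2 71.8] pose [0.5354 0.0239 0.3438] [-179.9    -0.     92.44] yawerr 0.06 j [ 20.  22. -35. 106.  15.  56. -19.] F [ 0.3  0.1 -0.4] 9.9
(4, array([332.2, 239. ]))
```

Converted, 0.03 m is 0.05, 0.02 m is 0.0333.

```bash
echo '[0.004, 0, 0.0333, 0, 0, 0, 0.05, 0, 0, 0.05, 0, 0, 0, 0.05, 0, 0, 0.0333, 0, 0, 0, 0.05, 0, 0, 0, 0, 0, 0, 0.05, 0, 0, 0, 0, 0, 0, 0, 0, 0, 0, 0, 0, 0, 0, 0, 0, 0, 0, 0, 0, 0, 0, 0, 0, 0, 0, 0, 0]' | python3 drive.py 30
python3 - <<'E'
from h import *
go(cyl(.045,92.5,.272),92.5)
S=get_image('scene');T=get_image('top')
y,x=180,230
cv2.imwrite('pics/c5.png',cv2.resize(S['pixels'][y:y+140,x:x+160],(640,560)))
E
```

```text
clock: 10.8
position: [0.5362, 0.0276, 0.2761]
tool_rot: [179.8, -0.0, 92.5]
wrist_force: [0.9, 0.5, 3.8]
grip_width: 0.0146
grasp_force: 30.1
d_tool mm [-1.2 -0.9  4.1] pose [0.5362 0.0276 0.2761] [ 1.7983e+02 -1.0000e-02  9.2540e+01] yawerr -0.04 j [ 17.  27. -33. 110.  20.  48. -23.] F [0.9 0.5 3.8] 10.8
```

View pics/c5.png

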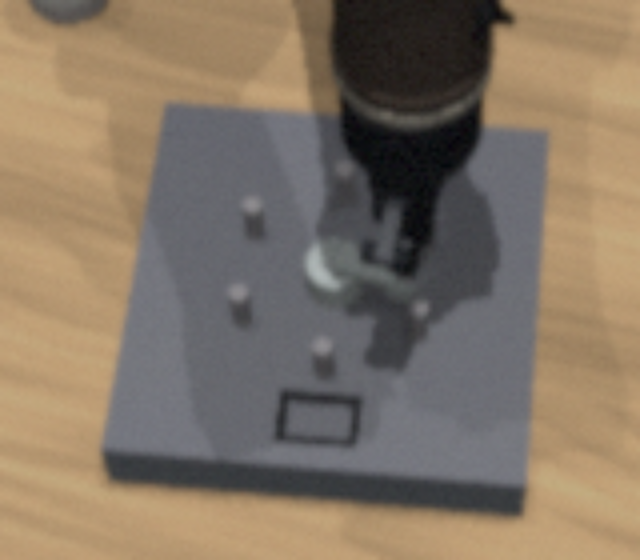

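Pinched upright (sleeve between the pads near 405,250). Now I turn it clockwise: identical rows of 5.5° and 4.4 mm chord, in two stages plus a trim.

Converted, 0.0044 m is 0.0073, -0.0002 m is -0.0003, 5.5 degrees is 0.0917.

```bash
echo '[-0.0003, 0.0073, 0, 0, 0, 0.0917, 0, -0.0003, 0.0073, 0, 0, 0, 0.0917, 0, -0.0003, 0.0073, 0, 0, 0, 0.0917, 0, -0.0003, 0.0073, 0, 0, 0, 0.0917, 0, -0.0003, 0.0073, 0, 0, 0, 0.0917, 0, -0.0003, 0.0073, 0, 0, 0, 0.0917, 0, -0.0003, 0.0073, 0, 0, 0, 0.0917, 0, 0, 0, 0, 0, 0, 0, 0]' | python3 drive.py
python3 - <<'E'
from h import *
go(cyl(.045,55,.275),55)
p=np.array(bot.get_obs()["position"])[:2]-AX;print(np.hypot(*p),np.degrees(np.arctan2(p[1],p[0])))
E
```

```text
clock: 11.7
position: [0.5649, 0.0189, 0.2761]
tool_rot: [179.9, -0.0, 53.8]
wrist_force: [-1.4, 1.1, 8.6]
grip_width: 0.0152
grasp_force: 30.7
d_tool mm [-1.5 -1.1  1.1] pose [0.5649 0.0189 0.2761] [ 1.7994e+02 -4.0000e-02  5.3840e+01] yawerr 1.16 j [ 11.  28. -23. 106.  14.  49. -55.] F [-1.4  1.1  8.6] 11.7
0.046539679879701555 53.66124386910838
```

Converted, 0.0044 m is 0.0073, -0.0004 m is -0.0007, 5.5 degrees is 0.0917.

```bash
echo '[-0.0007, 0.0073, 0, 0, 0, 0.0917, 0, -0.0007, 0.0073, 0, 0, 0, 0.0917, 0, -0.0007, 0.0073, 0, 0, 0, 0.0917, 0, -0.0003, 0.0073, 0, 0, 0, 0.0917, 0, -0.0003, 0.0073, 0, 0, 0, 0.0917, 0, -0.0003, 0.0073, 0, 0, 0, 0.0917, 0, -0.0003, 0.0073, 0, 0, 0, 0.0917, 0, 0, 0, 0, 0, 0, 0, 0]' | python3 drive.py
python3 - <<'E'
from h import *
go(cyl(.045,15.3,.275),15.3)
p=np.array(bot.get_obs()["position"])[:2]-AX;print(np.hypot(*p),np.degrees(np.arctan2(p[1],p[0])))
E
```

```text
clock: 12.5
position: [0.5822, -0.006, 0.2761]
tool_rot: [-180.0, -0.2, 15.4]
wrist_force: [1.5, 2.4, 5.9]
grip_width: 0.0147
grasp_force: 30.4
d_tool mm [-1.6  0.3  1.1] pose [ 0.5822 -0.006   0.2761] [-1.7999e+02 -1.7000e-01  1.5360e+01] yawerr -0.06 j [  6.  28. -13. 104.   8.  48. -86.] F [1.5 2.4 5.9] 12.5
0.046605019160197665 15.725998182555617
```

Converted, 0.0045 m is 0.0075, -0.0004 m is -0.0007, 5.75 degrees is 0.0958.

```bash
echo '[-0.0007, 0.0075, 0, 0, 0, 0.0958, 0, -0.0007, 0.0075, 0, 0, 0, 0.0958, 0, -0.0007, 0.0075, 0, 0, 0, 0.0958, 0, -0.0003, 0.0075, 0, 0, 0, 0.0958, 0, -0.0003, 0.0075, 0, 0, 0, 0.0958, 0, -0.0003, 0.0075, 0, 0, 0, 0.0958, 0, 0, 0, 0, 0, 0, 0, 0, 0, 0, 0, 0, 0, 0, 0]' | python3 drive.py
python3 - <<'E'
from h import *
go(cyl(.045,-18.9,.275),-18.9)
p=np.array(bot.get_obs()["position"])[:2]-AX;print(np.hypot(*p),np.degrees(np.arctan2(p[1],p[0])))
S=get_image('scene');T=get_image('top')
y,x=180,230
a=cv2.resize(S['pixels'][y:y+140,x:x+160],(400,350))
b=cv2.resize(T['pixels'][150:290,250:410],(400,350));cv2.imwrite('pics/c6.png',np.hstack([b,a]))
E
```

```text
clock: 13.3
position: [0.5816, -0.0332, 0.2762]
tool_rot: [-179.9, -0.3, -19.0]
wrist_force: [5.3, 0.5, 3.1]
grip_width: 0.015
grasp_force: 30.1
d_tool mm [-1.7  0.5  1.2] pose [ 0.5816 -0.0332  0.2762] [-179.9    -0.27  -18.97] yawerr 0.07 j [   2.   27.   -5.  105.    3.   48. -113.] F [5.3 0.5 3.1] 13.3
0.04666408828786634 -18.263975978936855
```

View pics/c6.png

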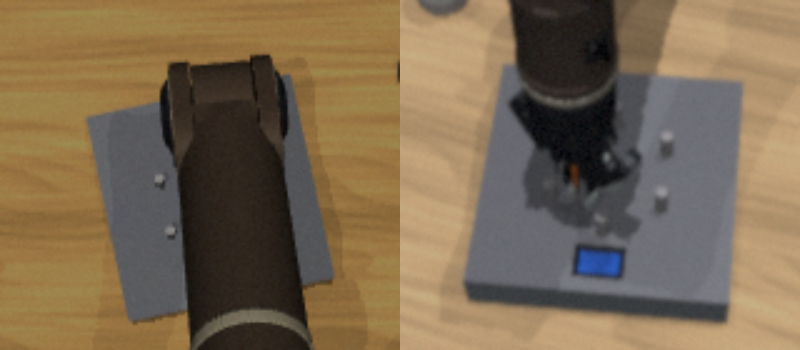

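Blue fills the window (598,262 in the scene crop) with no white showing. Now folding outward.

Converted, 0.006 m is 0.01, 0.0058 m is 0.0097.

```bash
echo '[0.01, 0, 0.0007, 0, 0, 0, 0, 0.01, 0, 0.002, 0, 0, 0, 0, 0.0097, 0, 0.0037, 0, 0, 0, 0, 0.0092, 0, 0.0043, 0, 0, 0, 0, 0.0083, 0, 0.0057, 0, 0, 0, 0, 0.0078, 0, 0.0068, 0, 0, 0, 0, 0, 0, 0, 0, 0, 0, 0]' | python3 drive.py
echo '[0.0068, 0, 0.0078, 0, 0, 0, 0, 0.0057, 0, 0.0083, 0, 0, 0, 0, 0.0043, 0, 0.0092, 0, 0, 0, 0, 0.0037, 0, 0.0097, 0, 0, 0, 0, 0, 0, 0, 0, 0, 0, 0, 0, 0, 0, 0, 0, 0, 0]' | python3 drive.py
python3 - <<'E'
from h import *
go(cyl(.090,-18.9,.235),-18.9)
S=get_image('scene');y,x=180,230
cv2.imwrite('pics/c7.png',cv2.resize(S['pixels'][y:y+140,x:x+160],(640,560)))
E
```

```text
clock: 14.1
position: [0.6119, -0.0439, 0.2612]
tool_rot: [-180.0, -0.0, -18.9]
wrist_force: [2.1, 0.7, 3.5]
grip_width: 0.0149
grasp_force: 30.0
clock: 14.7
position: [0.6237, -0.0482, 0.2405]
tool_rot: [-180.0, -0.1, -19.0]
wrist_force: [4.8, 0.2, 3.2]
grip_width: 0.0147
grasp_force: 29.8
d_tool mm [-1.3 -0.   5.5] pose [ 0.6237 -0.0482  0.2405] [-1.7997e+02 -1.1000e-01 -1.8970e+01] yawerr 0.07 j [   3.   34.   -4.  100.    3.   47. -112.] F [4.8 0.2 3.2] 14.7
```

View pics/c7.png

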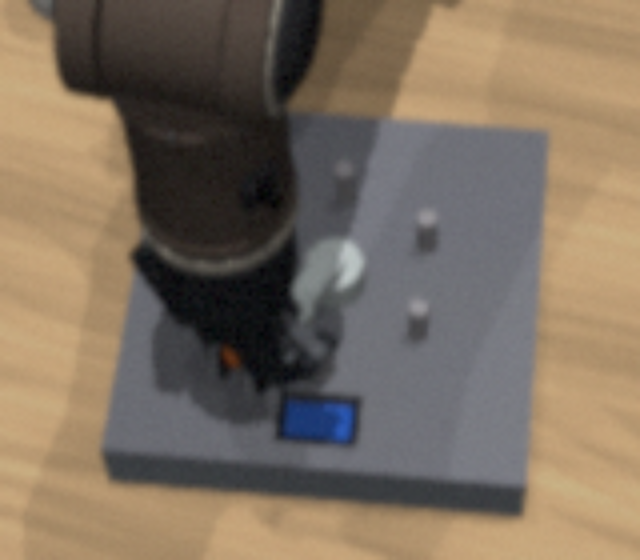

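The sleeve is still in the pads (230,355), folding outward, and the window is still blue. I'll finish the arc with a small overdrive, then open.

Converted, 0.005 m is 0.0083, 0.004 m is 0.0067.

```bash
echo '[0.0017, 0, 0.0083, 0, 0, 0, 0, 0.0005, 0, 0.0067, 0, 0, 0, 0, 0, 0, 0.005, 0, 0, 0, 0, 0, 0, 0, 0, 0, 0, 0, 0, 0, 0, 0, 0, 0, 0]' | python3 drive.py
echo '[0, 0, 0, 0, 0, 0, 0.045, 0, 0, 0, 0, 0, 0, 0.045, 0, 0, 0, 0, 0, 0, 0.045, 0, 0, -0.05, 0, 0, 0, 0.045, 0, 0, -0.05, 0, 0, 0, 0.045, 0, 0, 0, 0, 0, 0, 0, 0, 0, 0, 0, 0, 0, 0, 0, 0, 0, 0, 0, 0, 0]' | python3 drive.py
python3 -c "
from h import *
go(cyl(.093,-18.9,.262),-18.9)"
```

```text
clock: 15.25
position: [0.6246, -0.0487, 0.2282]
tool_rot: [180.0, -0.1, -19.0]
wrist_force: [5.5, -1.5, 2.6]
grip_width: 0.0151
grasp_force: 32.6
clock: 16.05
position: [0.6237, -0.0484, 0.2868]
tool_rot: [180.0, 0.1, -19.0]
wrist_force: [0.2, -0.4, 0.0]
grip_width: 0.0018
grasp_force: 0.0
d_tool mm [ 1.7 -0.2 24.8] pose [ 0.6237 -0.0484  0.2868] [ 1.7996e+02  1.2000e-01 -1.8960e+01] yawerr 0.06 j [   3.   30.   -4.   98.    3.   52. -111.] F [ 0.2 -0.4  0. ] 16.05
```

Now press it down flat with the closed fingertips, watching the force.

Converted, 0.01 m is 0.0167, 0.006 m is 0.01.

```bash
echo '[0.0028, 0, 0.0167, 0, 0, 0, 0, 0, 0, 0.0167, 0, 0, 0, 0, 0, 0, 0.01, 0, 0, 0, 0, 0, 0, 0.005, 0, 0, 0, 0, 0, 0, 0, 0, 0, 0, 0, 0, 0, 0, 0, 0, 0, 0]' | python3 drive.py
echo '[0, 0, 0.0025, 0, 0, 0, 0, 0, 0, 0.0025, 0, 0, 0, 0, 0, 0, 0, 0, 0, 0, 0, 0, 0, 0, 0, 0, 0, 0]' | python3 drive.py
```

```text
clock: 16.65
position: [0.6259, -0.0489, 0.2587]
tool_rot: [180.0, 0.0, -19.0]
wrist_force: [-0.2, -0.5, -0.4]
grip_width: 0.0002
grasp_force: 0.0
clock: 17.05
position: [0.6261, -0.049, 0.2563]
tool_rot: [-180.0, -0.0, -19.0]
wrist_force: [-0.2, 0.2, 1.1]
grip_width: -0.0001
grasp_force: 1.1
```

Converted, 0.0015 m is 0.0025.

```bash
echo '[0, 0, 0.0025, 0, 0, 0, 0, 0, 0, 0.0025, 0, 0, 0, 0, 0, 0, 0, 0, 0, 0, 0, 0, 0, 0, 0, 0, 0, 0]' | python3 drive.py
echo '[0, 0, 0.0025, 0, 0, 0, 0, 0, 0, 0.0025, 0, 0, 0, 0, 0, 0, 0, 0, 0, 0, 0]' | python3 drive.py
```

```text
clock: 17.45
position: [0.6263, -0.0488, 0.2548]
tool_rot: [-180.0, -0.1, -19.0]
wrist_force: [-3.1, 0.2, 12.8]
grip_width: 0.0003
grasp_force: 7.1
clock: 17.75
position: [0.6265, -0.0486, 0.2534]
tool_rot: [-179.9, -0.2, -19.0]
wrist_force: [-6.9, 1.3, 25.8]
grip_width: -0.0004
grasp_force: 13.1
```

It is on its flat stop (25 N, no motion). Retract and look.

Converted, -0.04 m is -0.0667, -0.03 m is -0.05.

```bash
echo '[0, 0, -0.05, 0, 0, 0, 0, 0, 0, -0.0667, 0, 0, 0, 0, 0, 0, -0.0667, 0, 0, 0, 0, 0, 0, -0.0667, 0, 0, 0, 0, 0, 0.0667, -0.0167, 0, 0, 0, 0, 0, 0.0667, 0, 0, 0, 0, 0, 0, 0.0667, 0, 0, 0, 0, 0, 0, 0.0667, 0, 0, 0, 0, 0]' | python3 drive.py | head -2
echo '[0, 0.0667, 0, 0, 0, 0, 0, 0, 0.0667, 0, 0, 0, 0, 0, 0, 0.0667, 0, 0, 0, 0, 0, 0, 0.0667, 0, 0, 0, 0, 0, 0, 0.0667, 0, 0, 0, 0, 0, 0, 0.0667, 0, 0, 0, 0, 0, 0, 0, 0, 0, 0, 0, 0, 0, 0, 0, 0, 0, 0, 0]' | python3 drive.py
python3 - <<'E'
from h import *
S=get_image('scene');T=get_image('top')
try:
  o=orange(S,(255,180,370,310));t=orange(T,(285,180,385,280))
  p,e=tri(T,t[1],S,o[1]);q=plane(T,t[1],.075)[:2]-AX;print(o,t,p,e,np.hypot(*q),np.degrees(np.arctan2(q[1],q[0])))
except Exception as e: print(e)
a=cv2.resize(S['pixels'][180:320,230:390],(400,350))
b=cv2.resize(T['pixels'][150:290,250:410],(400,350))
cv2.imwrite('pics/c8.png',np.vstack([np.hstack([b,a]),np.hstack([cv2.resize(T['pixels'],(320,240)),cv2.resize(S['pixels'],(480,240))])]))
E
```

```text
clock: 18.55
position: [0.573, -0.2015, 0.4099]
clock: 19.35
position: [0.4951, -0.4282, 0.4093]
tool_rot: [-180.0, 0.1, -19.1]
wrist_force: [-0.3, -0.8, -0.6]
grip_width: -0.0
grasp_force: 0.0
(63, array([291.8, 270.4])) (48, array([342.1, 199.2])) [ 0.62044599 -0.04542769  0.07647891] 0.0002137157343263017 0.08749733633211765 -17.804143935489417
```

View pics/c8.png

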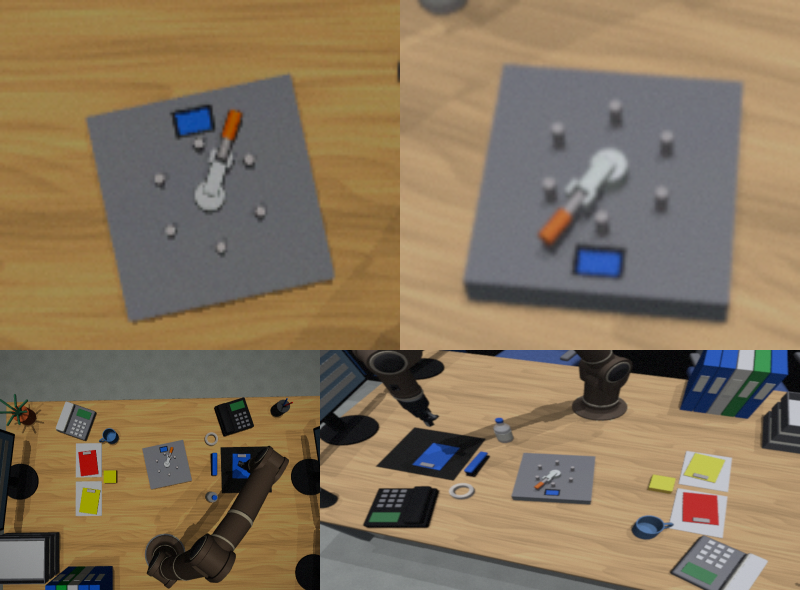

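The window is solid blue (193,122). The handle lies flat between its posts at z 76 mm, r 87 mm and -17.8° (ideal -18.9°). The bystanders haven't moved and the arm is clear. Handing in.

```bash
python3 -c "
from rig import bot, get_image, job_done
print(job_done())"
```

```text
the job is handed in; nothing more can be done
None
```

The alert wheel now shows solid blue, matching the clipboard on the black mat; the handle is folded flat between its posts, the arm is clear, nothing else appears to have moved, and the job is handed in at about 19 s (no verdict was returned).

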